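# Set the spare bottle in the checking row and crank the lamp behind it

### The job

Stand the spare brown bottle from the table upright in the one empty cup of the bottle row, setting it down rather than dropping it. Turn the handwheel, regrasping as often as needed, to bring the lamp right behind that bottle, its pointer in line with the cup's tick, and leave it there. Move the lamp only by the wheel, leave the other bottles in their cups and do not disturb the other things on the table.

Things in the scene. Friction and masses are not known exactly. Their poses are not given: they have to be found in the camera images.
- cup_a: One of four equal grey cups in a row on a 15 mm deck; three hold a bottle, one (which place varies) is empty. Outside 62 mm, inside 56 mm across, 28 mm high. Origin: centre of its underside, 15 mm above the table; inner floor 4 mm above the origin. y runs along the row (lamp travel), x across it towards the lamp; a steel tick tab sits on the rim at +x.
- cup_b: One of four equal grey cups in a row on a 15 mm deck; three hold a bottle, one (which place varies) is empty. Outside 62 mm, inside 56 mm across, 28 mm high. Origin: centre of its underside, 15 mm above the table; inner floor 4 mm above the origin. y runs along the row (lamp travel), x across it towards the lamp; a steel tick tab sits on the rim at +x.
- cup_c: One of four equal grey cups in a row on a 15 mm deck; three hold a bottle, one (which place varies) is empty. Outside 62 mm, inside 56 mm across, 28 mm high. Origin: centre of its underside, 15 mm above the table; inner floor 4 mm above the origin. y runs along the row (lamp travel), x across it towards the lamp; a steel tick tab sits on the rim at +x.
- cup_d: One of four equal grey cups in a row on a 15 mm deck; three hold a bottle, one (which place varies) is empty. Outside 62 mm, inside 56 mm across, 28 mm high. Origin: centre of its underside, 15 mm above the table; inner floor 4 mm above the origin. y runs along the row (lamp travel), x across it towards the lamp; a steel tick tab sits on the rim at +x.
- bottle_1: One of four equal brown bottles with black cap and paper band; three stand in cups, the spare on the table left or right in front of the row. Body 50 mm across up to 78 mm, shoulder to 96 mm, neck 23 mm across, cap 31 mm across from 112 mm to the top at 138 mm; about 180 g. Origin: centre of its underside, z up.
- bottle_2: One of four equal brown bottles with black cap and paper band; three stand in cups, the spare on the table left or right in front of the row. Body 50 mm across up to 78 mm, shoulder to 96 mm, neck 23 mm across, cap 31 mm across from 112 mm to the top at 138 mm; about 180 g. Origin: centre of its underside, z up.
- bottle_3: One of four equal brown bottles with black cap and paper band; three stand in cups, the spare on the table left or right in front of the row. Body 50 mm across up to 78 mm, shoulder to 96 mm, neck 23 mm across, cap 31 mm across from 112 mm to the top at 138 mm; about 180 g. Origin: centre of its underside, z up.
- bottle_4: One of four equal brown bottles with black cap and paper band; three stand in cups, the spare on the table left or right in front of the row. Body 50 mm across up to 78 mm, shoulder to 96 mm, neck 23 mm across, cap 31 mm across from 112 mm to the top at 138 mm; about 180 g. Origin: centre of its underside, z up.
- wheel (a joint): Angle of the handwheel, rad, 0 at the start (lamp parked at the left end of the rail, the +y end); grows clockwise seen from above, up to a stop at 6.7. Each rad moves the lamp 55 mm along the row towards -y. Friction about 0.12 N m; it stays where it is left.
- wheel_centre (a point): Centre of the handwheel, on its upright axis, halfway up the disc (72 mm above the table): a solid black ribbed disc without crank, 64 mm across, 18 mm thick, in front of the row, with a white line on top. Under it a boss 26 mm across, 18 mm high, on the drive box (70 x 80 mm, 45 mm high). Grip it across from above.
- lamp_pointer (a point): Tip of the lamp's steel pointer, 50 mm above the table, on its side towards the bottles. The lamp is an aluminium drum 34 mm across on a carriage on the rail behind the row, its top 102 mm above the table. It is right behind a cup when the pointer is in line with that cup's tick tab (y = 0 in the cup's frame).
- jar: Bystander: squat clear jar with a red lid, 72 mm across, 85 mm high, standing on the table on the other side from the spare bottle. Origin: centre of its underside.
- dropper: Bystander: small brown dropper bottle, 32 mm across, 85 mm high. Origin: centre of its underside.
- flask: Bystander: white plastic bottle, 80 mm across, 150 mm high. Origin: centre of its underside.
- beaker: Bystander: clear open beaker, 64 mm across the rim, 80 mm high. Origin: centre of its underside.
- carton: Bystander: cardboard box 70 x 100 x 50 mm high. Origin: centre of its underside.
- spatula: Bystander: a spatula lying flat, 170 mm long along its x, handle to -x. Origin: middle of its underside.
- lamp: The lamp with its carriage (44 mm along the row, 52 mm across). Origin: centre of the carriage's underside.
Mind the look-alikes: they are no part of the job. What is shaped like the bottle_4 but blue or purple is not meant. Leave any green look-alike of the bottle_3 alone.

How it is judged:
At the end, for the whole second after the job is handed in: All four bottles stand upright (0.09 rad) on the floors of cups (4.5 mm of the axis), the spare in the cup that was empty, the others in theirs; the lamp's pointer is within 6 mm, along the row, of the tick of the cup that was empty; wheel and bottle at rest (horizontal distance between bottle_1 and cup_a below 0.0045 m and horizontal distance between bottle_2 and cup_b below 0.0045 m and horizontal distance between bottle_3 and cup_c below 0.0045 m and horizontal distance between bottle_4 and cup_d below 0.0045 m and z of bottle_1 in the frame of cup_a below 0.008 m and z of bottle_2 in the frame of cup_b below 0.008 m and z of bottle_3 in the frame of cup_c below 0.008 m and z of bottle_4 in the frame of cup_d below 0.008 m and angle between each of bottle_1, bottle_2, bottle_3, bottle_4's own z axis and vertical below 0.09 rad and y of lamp_pointer in the frame of cup_d between -0.006 and 0.006 m and velocity of joint wheel between -0.05 and 0.05 rad/s and linear speed of bottle_4 below 0.02 m/s); the robot touches nothing.
It fails at once if The spare bottle is dropped (unheld, it moves faster than 0.6 m/s, a fall of about 20 mm) (contact force between the fingers and bottle_4 below 0.05 N and linear speed of bottle_4 above 0.6 m/s).
It fails at once if The spare bottle is tipped by more than 0.7 rad (angle between bottle_4's own z axis and vertical above 0.7 rad).
It fails at once if The robot touches the lamp with more than 1.5 N (contact force between any of the fingers, the arm and lamp above 1.5 N).
It fails at once if A bottle that stood in a cup is taken out (moved by more than 20 mm) (distance of any of bottle_1, bottle_2, bottle_3 from where it was at the start of the episode above 0.02 m).
It fails at once if A bystander is moved by more than 30 mm or tipped over (distance of any of jar, dropper, flask, beaker, carton, spatula from where it was at the start of the episode above 0.03 m or angle between any of jar, dropper, flask, beaker, carton, spatula's own z axis and vertical above 0.5 rad).
It also fails if it takes over 70 s, if anything falls off the work surface, if the arm or the gripper's body presses on something with over 40 N, if the wrist force passes 120 N, or if a joint passes its speed limit or range.

### The arm

A 6-joint arm with a two-finger parallel gripper is mounted at the origin on the work surface. World frame = base frame: x ahead of the robot, y to its left, z up, the work surface at z = 0. Lengths are in m, angles in rad, forces in N, time in s.
With the tool pointing down it reaches from about 0.225 to 0.875 m from the base axis. Payload 3.4 kg.
Tool frame: the origin (TCP) lies at the very end of the fingers, on their centre line; the grasp point (between the pads) lies 19 mm behind it (grasp_offset is the distance from the TCP to the grasp point, in m); y points along the fingers, z is the direction in which the jaws open and shut, and the axes are right-handed (so a half turn about y gives the same grasp; the last joint's range is limited). The gripper opens to 85 mm and grips with 20 to 120 N. Pads are 22 mm wide; open, the fingers measure 114 mm over their backs; the gripper's body (76 mm by 85 mm) begins 54 mm behind the grasp point. The pads swing forward as they close: fully open they stand 13 mm farther back than shut.
Start: joints at [-1.318, 0.276, 1.505, -0, 1.361, -0.121], TCP at [0.21, -0.535, 0.231] pointing down, gripper open.
Joint ranges: [-2.89, 2.89], [-0.75, 2.08], [0.22, 2.7], [-1.18, 4.32], [0.11, 2.71], [-2.7, 2.7]. Speed limits (rad/s): [2.57, 2.57, 3.14, 3.14, 3.14, 3.14].

### API

Orientations are given as a unit quaternion [w, x, y, z].
In Python, from rig import get_state, get_image, sign_off, grasp_offset gives the robot as it stands.
- The arm moves only by the shell command python3 -m jog 'ROWS' [FORCE]. ROWS is JSON, one flat list of numbers, 7 for each row, row after row: the closure in counts, from 0 (fully open) to 255 (shut), then the shift along the tool's x, y, z in cm, then the turn, a rotation vector about the tool's x, y, z in units of 8 degrees (1.0 is 8 degrees). In form: [jaw, tx, ty, tz, rx, ry, rz, jaw, tx, ty, tz, rx, ry, rz, ...]. A call has 1 to 12 rows; each row is the pose to reach, as a shift and turn from the pose commanded when the call began, along the tool's axes at that moment; what a row does not reach only later rows make up. A row lasts 1/8 s, in which the tool goes at most 62.5 mm and 10.7 degrees, less where a joint would pass 70% of its speed; a pose out of reach is approached as far as the arm can. A call with a gripper value outside its range is refused whole. The fingers move at their own pace and stop on an object; FORCE is the grip in N (left out, the last holds). Time passes only in rows, so rows that repeat a pose let the fingers close. It gives the time, the measured TCP pose, the force and the opening at its end, in the units of the state.
- get_state(): the state, without advancing time (a new reading comes with each control period).
- get_image(name): name is "scene" or "side" or "wrist"; returns a dict with "color" (384x512x3 uint8, blue, green, red), "mtx" (3x3 intrinsics, pixels), "R" (3x3) and "t" (3): a world point X has camera coordinates R X + t; the wrist camera has in their place "tool_from_camera" (4x4, takes a point from camera to tool coordinates, whose origin is the TCP and whose axes are the tool frame's). Camera axes: x right, y down, z forward; pixel columns grow to the right and rows downward; lengths in m; the calibration is good to about 2 mm. A picture is of the moment at which its call begins: read the wrist's pose just before it. There is no depth.
- sign_off(): hands the job in, once; it reports no verdict.
The state is a dict: "clock": time; "qpos": joint angles; "qd": joint speeds; "effort": joint torques, N m; "position": TCP position; "ee_rot": TCP orientation; "contact_force": force on the tool from outside, world axes, zero at the start; "moment": the same for the moment, N m; "width": finger opening in m.
Only numpy, scipy, OpenCV 4.12 (cv2) and the standard library are available. Lean on these libraries where they do the work, as an engineer would, in place of code of your own. Each camera call takes 0.05 s, during which the arm holds its last target.

## Working session

There is one attempt and no reset: what is moved stays moved. The work goes in short steps, Python scripts to look and compute and a shell command to move; the robot and the scene stay as the last step left them, time stands still between calls to the robot, and variables do not carry over. Pictures are saved under pics/ and viewed, and the job is handed in when it is done.

```bash
ls; mkdir -p pics; python3 - <<'E'
from rig import get_state,get_image,grasp_offset
import cv2
print(get_state(),grasp_offset)
for n in("scene","side","wrist"):
    i=get_image(n);cv2.imwrite(f"pics/{n}0.png",i["color"])
    print(n,i["mtx"].tolist(),{k:i[k].tolist() for k in i if k in("R","t","tool_from_camera")})
E
```

```text
pics
{'clock': 0.0, 'qpos': array([-1.31801636e+00,  2.76577436e-01,  1.50615322e+00,  1.77597893e-05,
        1.36069718e+00, -1.21045200e-01]), 'qd': array([ 0.00120864,  0.00031595, -0.0007244 ,  0.00136727,  0.0018216 ,
       -0.00043598]), 'effort': array([-5.93475716e-05, -4.16781735e+01, -2.45809472e+01, -2.03191494e-04,
        1.11388150e-02,  1.16901177e-06]), 'position': array([ 0.20981896, -0.53477257,  0.23044172]), 'ee_rot': array([ 0.131361  , -0.13143416,  0.69543863, -0.69414297]), 'contact_force': array([ 0.25725658, -0.82741728, -0.33442444]), 'moment': array([-0.00142799,  0.03274728, -0.0344911 ]), 'width': 0.08555823949002446} 0.0187
scene [[494.3146843265404, 0.0, 251.6214350343422], [0.0, 494.3146843265404, 189.75957424430936], [0.0, 0.0, 1.0]] {'R': [[-0.6408179997290264, 0.7676837030606506, 0.0037447667986417513], [0.43230316959459486, 0.3648841378543411, -0.824605078507743], [-0.634402286236231, -0.5268029024192833, -0.5656964214319044]], 't': [0.33518990868582643, -0.15536878019845995, 1.8205276672334447]}
side [[390.3463767056239, 0.0, 256.7888143276486], [0.0, 390.3463767056239, 195.82936026739597], [0.0, 0.0, 1.0]] {'R': [[0.8124684131730704, -0.5829947608682366, -0.0034909019207498577], [-0.4367234301331307, -0.6046344229193731, -0.6661004880599541], [0.3862223752824079, 0.5427101652089669, -0.7458538418551387]], 't': [-0.40741861405866425, 0.2821853016339394, 0.9830092846092613]}
wrist [[275.94985856975904, 0.0, 260.9342708364843], [0.0, 275.94985856975904, 187.697625050342], [0.0, 0.0, 1.0]] {'tool_from_camera': [[0.0006718550150577216, 0.9623670647823617, 0.2717520583786218, -0.07047890475012625], [0.00026406969170677315, -0.2717522809765051, 0.9623672002158339, -0.1422644639847129], [0.9999997394389833, -0.0005748097475150837, -0.00043671010693332557, -0.0009267109848289934], [0.0, 0.0, 0.0, 1.0]]}
```

View pics/scene0.png

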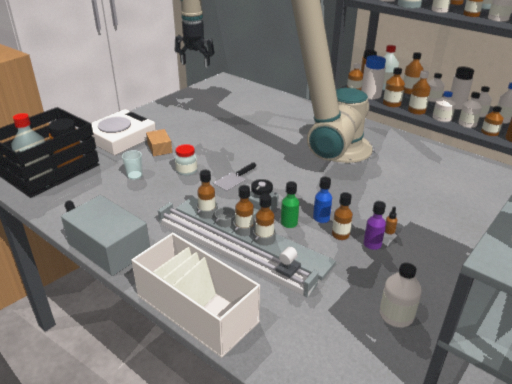

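View pics/side0.png

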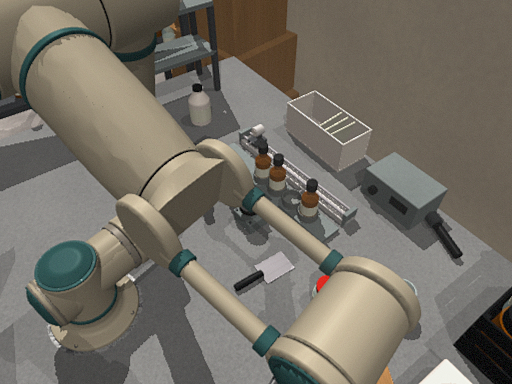

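View pics/wrist0.png

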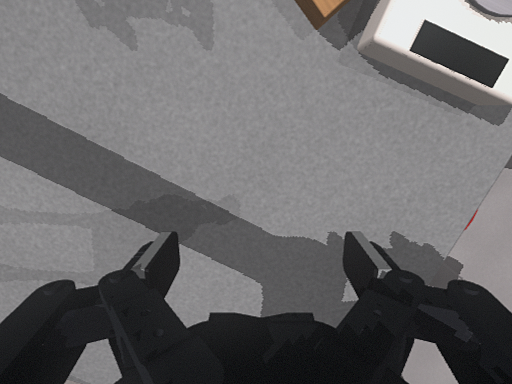

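```bash
cat > h.py <<'E'
import numpy as np,cv2
from rig import get_state,get_image
from scipy.spatial.transform import Rotation as Rn
def ray(i,uv,S=None):
    d=np.linalg.inv(i["mtx"])@np.array([uv[0],uv[1],1.])
    if "R" in i: return -i["R"].T@i["t"], i["R"].T@d
    R=Rn.from_quat(np.roll(S["ee_rot"],-1)).as_matrix(); T=np.array(i["tool_from_camera"])
    return S["position"]+R@T[:3,3], R@(T[:3,:3]@d)
def onz(i,uv,z,S=None):
    c,d=ray(i,uv,S); return c+d*(z-c[2])/d[2]
def px(i,X):
    p=i["mtx"]@(i["R"]@np.asarray(X,float)+i["t"]); return p[:2]/p[2]
def pxw(i,X,S):
    R=Rn.from_quat(np.roll(S["ee_rot"],-1)).as_matrix(); T=np.linalg.inv(i["tool_from_camera"])
    p=T@np.r_[R.T@(np.asarray(X)-S["position"]),1]; p=i["mtx"]@p[:3]; return p[:2]/p[2]
def crop(im,x0,y0,x1,y1,k,name):
    cv2.imwrite(name,cv2.resize(im[y0:y1,x0:x1],None,fx=k,fy=k,interpolation=cv2.INTER_CUBIC))
E
python3 - <<'E'
from h import *
i=get_image("scene");crop(i["color"],150,160,410,310,3,"pics/sc1.png")
j=get_image("side");crop(j["color"],190,100,390,250,4,"pics/sd1.png")
E
```

```text
(no output)
```

View pics/sc1.png

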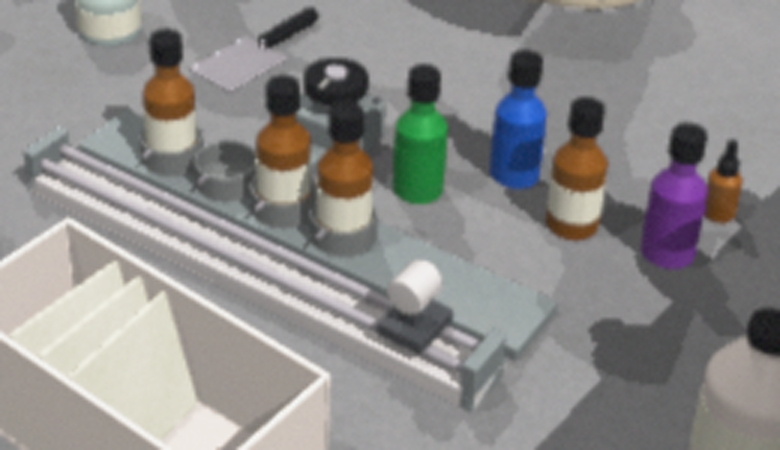

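View pics/sd1.png

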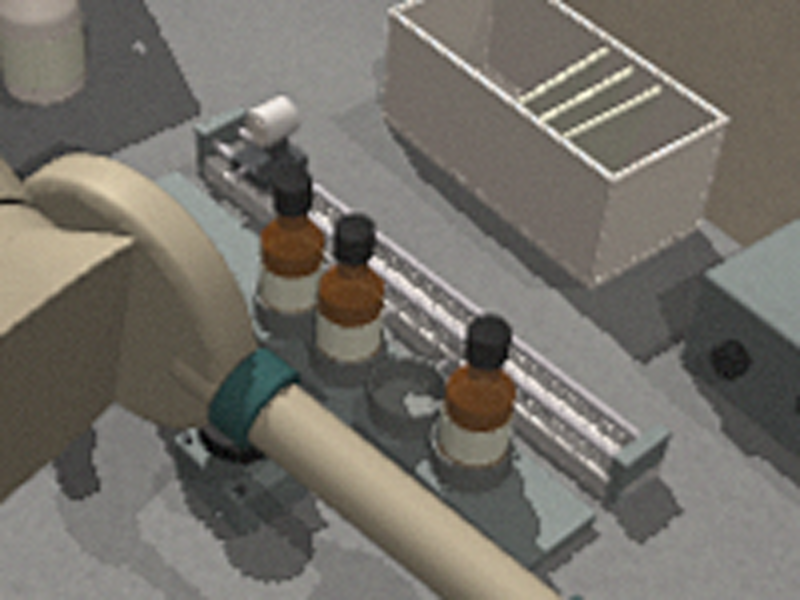

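Spare candidates (scene pixels): brown banded bottle (342,217), which I choose; blue (323,200), purple (375,225) and green (290,205) are look-alikes; the small brown dropper is at (391,221). The empty cup is at (225,214), the second from the far (-y) end. The crop confirms a brown bottle with a paper band at (342,217).

```bash
python3 - <<'E'
from h import *
np.set_printoptions(precision=4,suppress=True)
i=get_image("scene");j=get_image("side")
f=lambda a,b:(150+a/3,160+b/3)
for n,p,z in [("spare",(587,106),.138),("spare bottom",(575,232),0),("b1",(166,38),.157),("b3",(284,86),.157),("b4",(347,110),.157),("cup",(224,160),.043),("wheel",(336,80),.081),("green",(425,74),.138),("blue",(526,60),.138),("purple",(688,132),.138),("drop",(731,147),.085),("lampcarriage",(415,320),.05),("flask",(770,320),.15)]:
    print(n,onz(i,f(*p),z))
g=lambda a,b:(190+a/4,100+b/4)
for n,p,z in [("b4",(294,172),.157),("b3",(355,222),.157),("cup",(406,385),.043),("b1",(490,324),.157)]:
    print("side",n,onz(j,g(*p),z))
E
```

```text
spare [0.4392 0.2584 0.138 ]
spare bottom [0.4454 0.2667 0.    ]
b1 [ 0.6218 -0.0871  0.157 ]
b3 [0.6111 0.0486 0.157 ]
b4 [0.6039 0.1144 0.157 ]
cup [ 0.6168 -0.0226  0.043 ]
wheel [0.4857 0.0084 0.081 ]
green [0.4911 0.1171 0.138 ]
blue [0.411  0.1756 0.138 ]
purple [0.4165 0.3465 0.138 ]
drop [0.3413 0.3594 0.085 ]
lampcarriage [0.6832 0.2521 0.05  ]
flask [0.6048 0.5101 0.15  ]
side b4 [0.6088 0.1144 0.157 ]
side b3 [0.6119 0.0442 0.157 ]
side cup [ 0.6122 -0.025   0.043 ]
side b1 [ 0.6233 -0.09    0.157 ]
```

```bash
cat >> h.py <<'E'
def Rdown(zdir):  # yaw of tool z
    z=np.array([np.cos(zdir),np.sin(zdir),0]);y=np.array([0,0,-1.]);return np.c_[np.cross(y,z),y,z]
def rel(P,zdir,S=None):
    S=S or get_state();R=Rn.from_quat(np.roll(S["ee_rot"],-1)).as_matrix()
    t=R.T@(np.asarray(P)-S["position"])*100
    r=Rn.from_matrix(R.T@Rdown(zdir)).as_rotvec()
    return np.round(t,2),np.round(r/np.radians(8),2)
E
python3 - <<'E'
from h import *
S=get_state();R=Rn.from_quat(np.roll(S["ee_rot"],-1)).as_matrix();print(R.round(3))
for d in(.081,.081+np.pi): print(rel([.44,.16,.34],d))
E
```

```text
[[-0.931 -0.     0.365]
 [-0.365  0.    -0.931]
 [-0.    -1.    -0.   ]]
(array([-46.81, -10.87, -56.32]), array([ 0.  , -9.15, -0.  ]))
(array([-46.81, -10.87, -56.32]), array([ 0.  , 13.35,  0.  ]))
```

```bash
python3 -c "
from h import *
print(rel([.59,.06,.34],.081))"

```

```text
(array([-57.12, -10.87, -41.54]), array([ 0.  , -9.15, -0.  ]))
```

```bash
python3 -m jog '[0,0,-6,0,0,0,0, 0,-57.1,-10.9,-41.5,0,-9.15,0, 0,-57.1,-10.9,-41.5,0,-9.15,0, 0,-57.1,-10.9,-41.5,0,-9.15,0, 0,-57.1,-10.9,-41.5,0,-9.15,0, 0,-57.1,-10.9,-41.5,0,-9.15,0, 0,-57.1,-10.9,-41.5,0,-9.15,0, 0,-57.1,-10.9,-41.5,0,-9.15,0, 0,-57.1,-10.9,-41.5,0,-9.15,0, 0,-57.1,-10.9,-41.5,0,-9.15,0, 0,-57.1,-10.9,-41.5,0,-9.15,0, 0,-57.1,-10.9,-41.5,0,-9.15,0]' 40; python3 -c "
from h import *
print(get_state()['qpos'],rel([.59,.06,.34],.081))"
```

```text
clock: 1.85
position: [0.5801, 0.0445, 0.3392]
ee_rot: [0.52, -0.52, 0.479, -0.48]
contact_force: [0.1, -0.4, 0.4]
width: 0.0854
[-4.26614340e-02  2.47441497e-01  1.28363273e+00 -4.99019056e-04
  1.60979548e+00 -1.23482962e-01] (array([-1.46, -0.08,  1.11]), array([-0., -0.,  0.]))
```

```bash
python3 -m jog '[0,-1.5,0,1.1,0,0,0, 0,-1.5,0,1.1,0,0,0, 0,-1.5,0,1.1,0,0,0]'; python3 -c "
from h import *
S=get_state();print(S['position'],S['qpos'][5])
i=get_image('wrist');cv2.imwrite('pics/w1.png',i['color'])
import pickle;pickle.dump((S,i),open('w1.pkl','wb'))"
```

```text
clock: 2.22
position: [0.5881, 0.057, 0.3388]
ee_rot: [-0.519, 0.52, -0.48, 0.48]
contact_force: [0.1, 0.3, -0.3]
width: 0.0858
[0.58814659 0.05703905 0.33883791] -0.09956826068695994
```

View pics/w1.png

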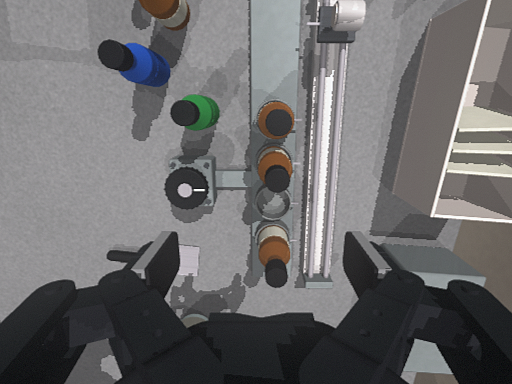

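The wrist view shows three capped bottles in cups at (275,120), (275,175) and (275,265), with the empty cup at (273,200). The wheel is at (187,188) and the lamp at (340,18). I'll take a close crop next.

```bash
python3 -c "
import pickle
from h import *
S,i=pickle.load(open('w1.pkl','rb'))
crop(i['color'],150,95,350,295,3,'pics/w1a.png')
crop(i['color'],240,0,380,100,5,'pics/w1b.png')"
```

```text
(no output)
```

View pics/w1a.png

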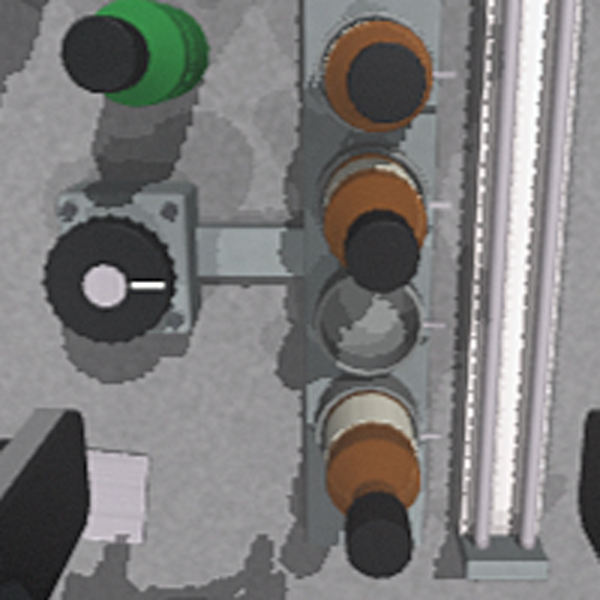

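View pics/w1b.png

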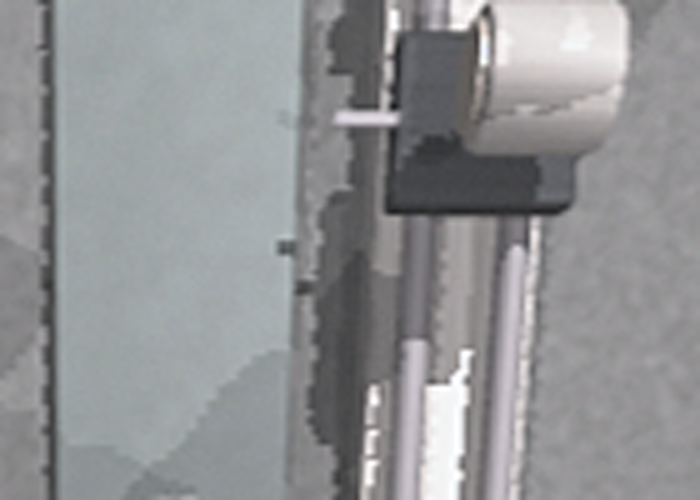

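```bash
python3 -c "
import pickle
from h import *
np.set_printoptions(precision=4,suppress=True)
S,i=pickle.load(open('w1.pkl','rb'))
f=lambda a,b:(150+a/3,95+b/3)
for n,p,z in [('t4',(440,74),.043),('t3',(440,205),.043),('tE',(437,324),.043),('t1',(435,436),.043),('cap4',(388,82),.157),('cap3',(381,258),.157),('cap1',(379,545),.157),('cupE',(368,322),.043),('wheel',(109,278),.081),('L',(315,322),.043),('Rr',(421,322),.043),('bot',(368,376),.043),('green',(105,53),.138)]:
  print(n,onz(i,f(*p),z,S))
print('ptr',onz(i,(307,23.6),.05,S))
print(pxw(i,[.439,.26,.138],S))
"
```

```text
t4 [0.6395 0.1166 0.043 ]
t3 [0.6473 0.0488 0.043 ]
tE [ 0.6533 -0.0184  0.043 ]
t1 [ 0.6599 -0.0868  0.043 ]
cap4 [0.6057 0.1149 0.157 ]
cap3 [0.6096 0.0457 0.157 ]
cap1 [ 0.6212 -0.0864  0.157 ]
cupE [ 0.6148 -0.0202  0.043 ]
wheel [0.4803 0.0055 0.081 ]
L [ 0.5853 -0.0226  0.043 ]
Rr [ 0.6443 -0.0179  0.043 ]
bot [ 0.6177 -0.0525  0.043 ]
green [0.493  0.1165 0.138 ]
ptr [0.6382 0.2468 0.05  ]
[134.172  -31.9889]
```

```bash
python3 -c "
from h import *
print(rel([.616,-.09,.24],.085))"

```

```text
(array([14.85,  9.92,  1.63]), array([ 0.  , -0.05,  0.01]))
```

```bash
python3 -m jog '[0,14.85,9.9,1.6,0,-0.05,0, 0,14.85,9.9,1.6,0,-0.05,0, 0,14.85,9.9,1.6,0,-0.05,0, 0,14.85,9.9,1.6,0,-0.05,0, 0,14.85,9.9,1.6,0,-0.05,0]'; python3 -c "
from h import *
S=get_state();print(S['position'],S['qpos'][5])
i=get_image('wrist');cv2.imwrite('pics/w2.png',i['color'])
crop(i['color'],200,50,400,200,4,'pics/w2a.png')
import pickle;pickle.dump((S,i),open('w2.pkl','wb'))"
```

```text
clock: 2.9
position: [0.6164, -0.0891, 0.2406]
ee_rot: [0.521, -0.521, 0.478, -0.478]
contact_force: [0.0, -0.0, 0.5]
width: 0.0856
[ 0.61635087 -0.08905535  0.24062402] -0.3409727502384641
```

View pics/w2a.png

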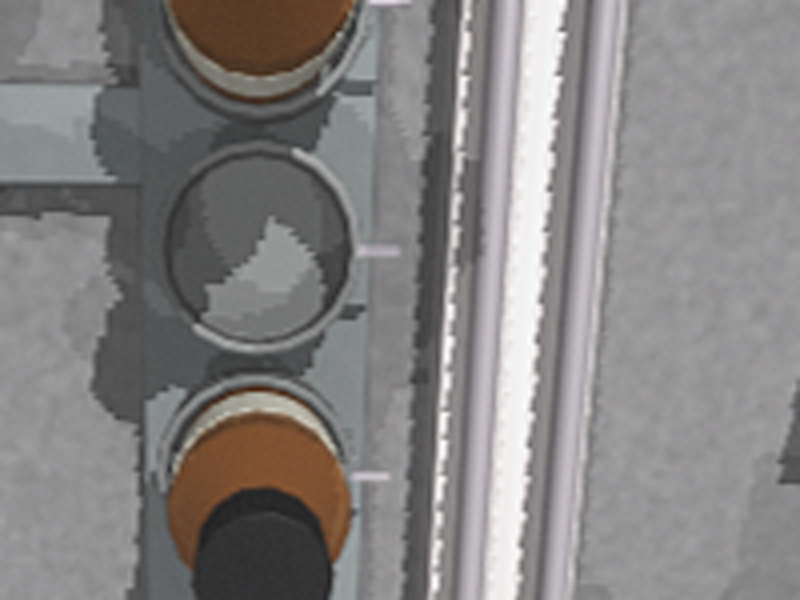

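View pics/w2.png

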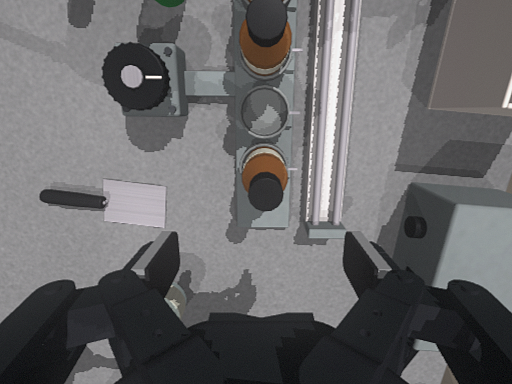

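```bash
python3 -c "
import pickle
from h import *
np.set_printoptions(precision=4,suppress=True)
S,i=pickle.load(open('w2.pkl','rb'))
f=lambda a,b:(200+a/4,50+b/4)
for n,p,z in [('c',(260,248),.043),('t1',(353,476),.041),('tE',(360,250),.041),('t3',(367,1),.041),('l',(163,248),.043),('r',(357,248),.043),('top',(260,142),.043),('bot',(260,354),.043),('cap1',(263,562),.157)]:
  print(n,onz(i,f(*p),z,S))
print('wheel',onz(i,(136.5,76),.081,S))
"
```

```text
c [ 0.6167 -0.0209  0.043 ]
t1 [ 0.6522 -0.0876  0.041 ]
tE [ 0.6466 -0.019   0.041 ]
t3 [0.6409 0.0486 0.041 ]
l [ 0.588  -0.0234  0.043 ]
r [ 0.6454 -0.0185  0.043 ]
top [0.6141 0.0086 0.043 ]
bot [ 0.6195 -0.0519  0.043 ]
cap1 [ 0.6214 -0.0846  0.157 ]
wheel [0.4824 0.0035 0.081 ]
```

```bash
python3 -c "
from h import *
print(rel([.44,.20,.27],.085))"

```

```text
(array([-30.26,  -2.91, -15.11]), array([-0.01,  0.01,  0.  ]))
```

```bash
python3 -m jog '[0,-30.3,-2.9,-15.1,0,0,0, 0,-30.3,-2.9,-15.1,0,0,0, 0,-30.3,-2.9,-15.1,0,0,0, 0,-30.3,-2.9,-15.1,0,0,0, 0,-30.3,-2.9,-15.1,0,0,0, 0,-30.3,-2.9,-15.1,0,0,0, 0,-30.3,-2.9,-15.1,0,0,0, 0,-30.3,-2.9,-15.1,0,0,0]'; python3 -c "
from h import *
S=get_state();print(S['position'],S['qpos'][5])
i=get_image('wrist');cv2.imwrite('pics/w3.png',i['color'])
crop(i['color'],150,50,400,230,3,'pics/w3a.png')
import pickle;pickle.dump((S,i),open('w3.pkl','wb'))"
```

```text
clock: 3.95
position: [0.4401, 0.2005, 0.2698]
ee_rot: [0.522, -0.521, 0.477, -0.478]
contact_force: [-0.4, -1.1, 0.3]
width: 0.0852
[0.44010449 0.20047616 0.26979104] 0.1953987570301394
```

View pics/w3.png

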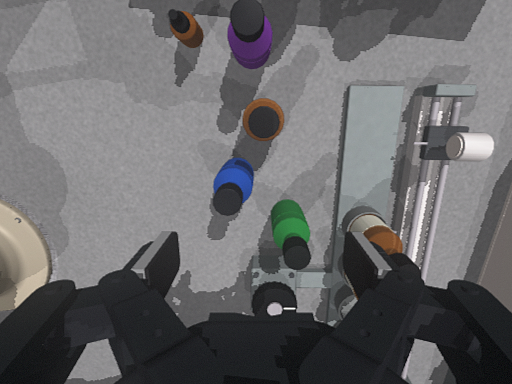

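View pics/w3a.png

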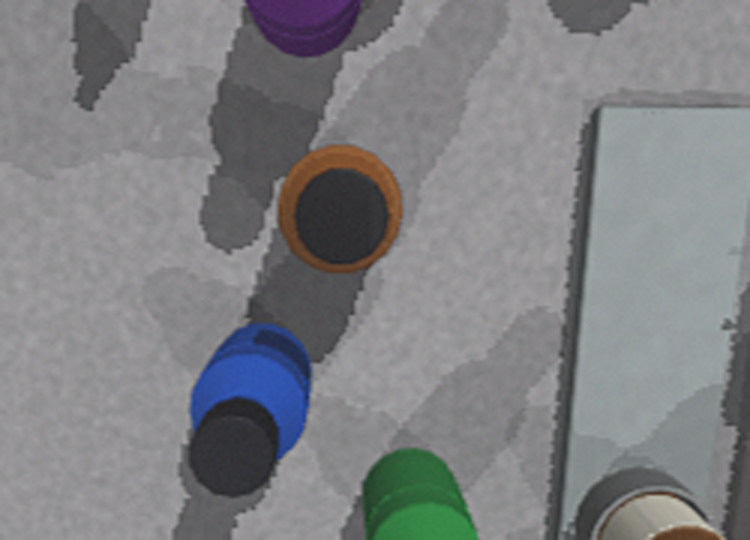

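The spare's black cap is at (264,122) and its brown body around (263.5,120), so I'm looking almost straight down. Blue is at (232,185) and purple at (248,35), both above and below it along the row; nothing stands along the jaw direction.

```bash
python3 -c "
import pickle
from h import *
np.set_printoptions(precision=4,suppress=True)
S,i=pickle.load(open('w3.pkl','rb'))
print(onz(i,(150+343/3,50+216/3),.138,S),onz(i,(150+341/3,50+208.5/3),.078,S))
print('ptr',onz(i,(415.5,143),.05,S))
P=onz(i,(150+343/3,50+216/3),.138,S)
print(rel([P[0],P[1],.104],.085))
"

```

```text
[0.4397 0.2595 0.138 ] [0.4397 0.2599 0.078 ]
ptr [0.6402 0.2468 0.05  ]
(array([-5.94, 16.54,  0.44]), array([-0.01,  0.02,  0.  ]))
```

```bash
python3 -m jog '[0,-5.9,6,0.4,0,0,0, 0,-5.9,11,0.4,0,0,0, 0,-5.9,15,0.4,0,0,0, 0,-5.9,16.4,0.4,0,0,0, 0,-5.9,16.4,0.4,0,0,0, 255,-5.9,16.4,0.4,0,0,0, 255,-5.9,16.4,0.4,0,0,0, 255,-5.9,16.4,0.4,0,0,0, 255,-5.9,16.4,0.4,0,0,0, 255,-5.9,16.4,0.4,0,0,0]' 50;  python3 -c "
from h import *
i=get_image('wrist');cv2.imwrite('pics/w4.png',i['color'])
print(get_state()['width'])"
```

```text
clock: 5.25
position: [0.4391, 0.2598, 0.1061]
ee_rot: [0.522, -0.521, 0.477, -0.478]
contact_force: [-0.4, 0.4, 5.6]
width: 0.0298
0.029966532218768098
```

View pics/w4.png

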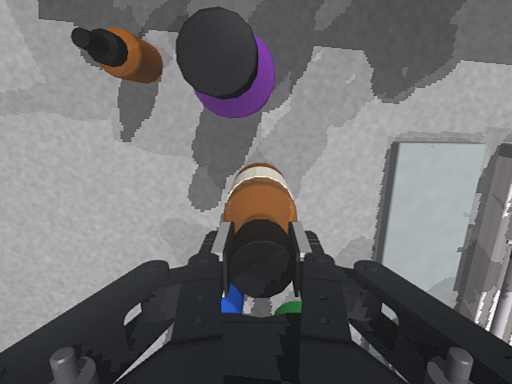

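```bash
python3 -m jog '[255,0,-2,0,0,0,0, 255,0,-6,0,0,0,0, 255,0,-12,0,0,0,0, 255,0,-18,0,0,0,0, 255,0,-18,0,0,0,0, 255,0,-18,0,0,0,0]' 50;  python3 -c "
from h import *
i=get_image('wrist');cv2.imwrite('pics/w5.png',i['color'])
print(get_state()['width'],rel([.6163,-.0208,.286],.085))"
```

```text
clock: 6.05
position: [0.438, 0.2592, 0.284]
ee_rot: [-0.521, 0.522, -0.478, 0.477]
contact_force: [0.9, 0.1, -2.8]
width: 0.0295
0.02986301672466617 (array([29.44, -0.31, 15.35]), array([0.02, 0.02, 0.01]))
```

View pics/w5.png

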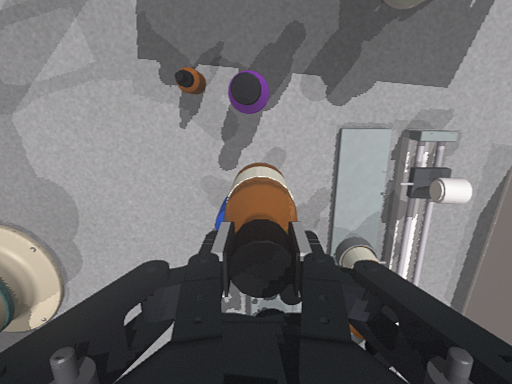

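The bottle is held and hanging the same way as before the lift. Next I carry it over the empty cup.

```bash
python3 -m jog '[255,4,-0.5,2,0,0,0, 255,9,-0.5,4.7,0,0,0, 255,14,-0.5,7.3,0,0,0, 255,19,-0.5,9.9,0,0,0, 255,24,-0.5,12.5,0,0,0, 255,27.5,-0.5,14.3,0,0,0, 255,29.4,-0.5,15.35,0,0,0, 255,29.4,-0.5,15.35,0,0,0, 255,29.4,-0.5,15.35,0,0,0, 255,29.4,-0.5,15.35,0,0,0]';  python3 -c "
from h import *
S=get_state()
i=get_image('wrist');cv2.imwrite('pics/w6.png',i['color'])
i=get_image('scene');crop(i['color'],130,100,330,250,4,'pics/s6.png')
i=get_image('side');crop(i['color'],190,50,390,250,3,'pics/d6.png')
print(get_state()['width'],rel([.6163,-.0208,.206],.085),px(i,[.6163,-.0208,.18]))"
```

```text
clock: 7.35
position: [0.6166, -0.0184, 0.2901]
ee_rot: [0.522, -0.522, 0.477, -0.477]
contact_force: [-0.0, -0.3, -1.8]
width: 0.0298
0.02969756594117638 (array([ 0.18,  8.44, -0.09]), array([-0.  ,  0.03,  0.  ])) [294.82680042 161.60758468]
```

View pics/s6.png

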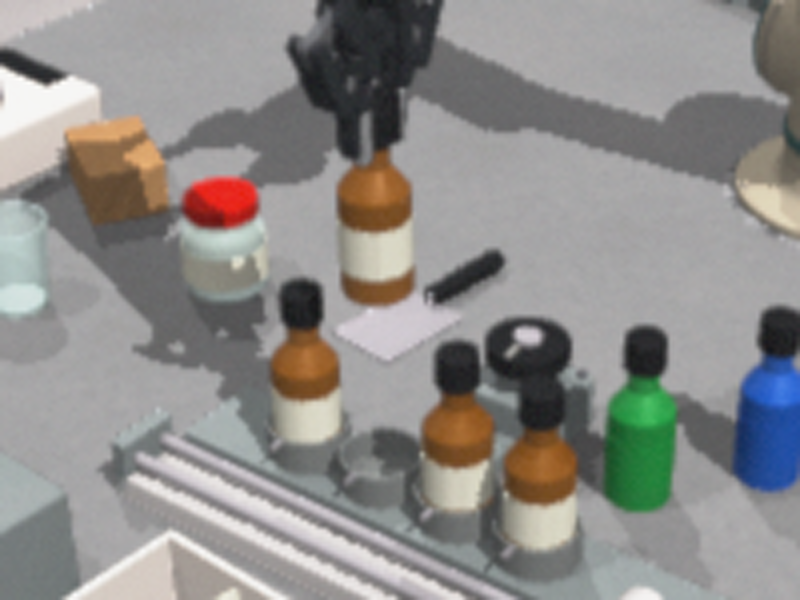

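View pics/d6.png

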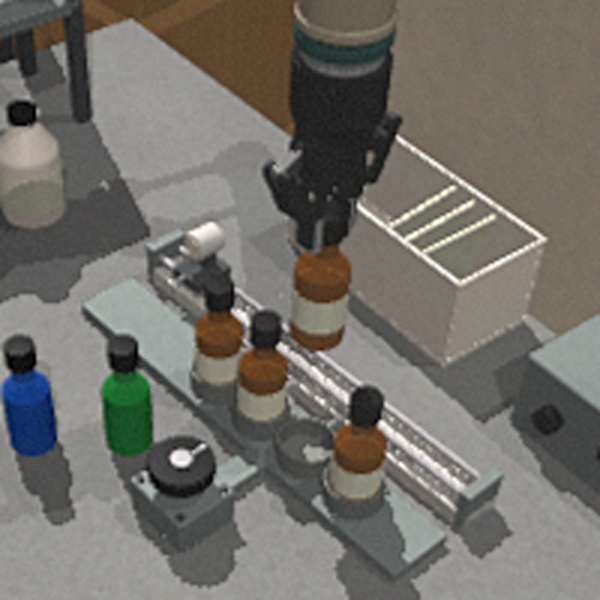

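View pics/w6.png

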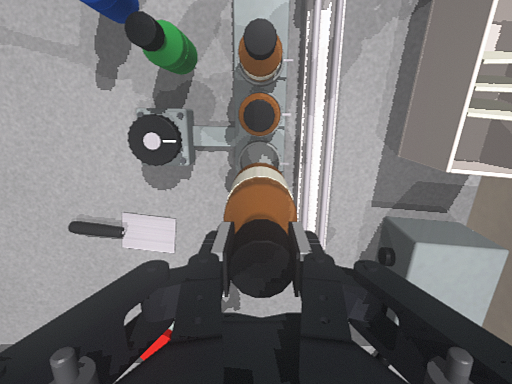

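```bash
python3 -m jog '[255,0.2,3,-0.1,0,0,0, 255,0.2,7,-0.1,0,0,0, 255,0.2,10.5,-0.1,0,0,0, 255,0.2,12.8,-0.1,0,0,0, 255,0.2,12.8,-0.1,0,0,0, 255,0.2,12.8,-0.1,0,0,0, 255,0.2,12.8,-0.1,0,0,0]';  python3 -c "
from h import *
S=get_state()
i=get_image('wrist');cv2.imwrite('pics/w7.png',i['color']);crop(i['color'],180,90,340,220,5,'pics/w7.png')
i=get_image('scene');crop(i['color'],170,150,290,250,6,'pics/s7.png')
print([px(i,[.6163,-.0208,z]) for z in (.055,.043)])
i=get_image('side');crop(i['color'],230,110,350,230,5,'pics/d7.png')
print([px(i,[.6163,-.0208,z]) for z in (.055,.043)])
print(S['position'],S['width'],rel([.6163,-.0208,.126],.085))"
```

```text
clock: 8.38
position: [0.6176, -0.0221, 0.1636]
ee_rot: [0.522, -0.521, 0.477, -0.479]
contact_force: [1.4, 0.2, -0.6]
width: 0.0297
[array([225.13851589, 210.14285353]), array([225.24977477, 213.49907252])]
[array([291.93817688, 192.14659838]), array([291.68492981, 194.82396897])]
[ 0.61757934 -0.02207672  0.16358798] 0.02974932699286248 (array([-0.14,  3.69, -0.07]), array([-0.01,  0.02,  0.  ]))
```

View pics/s7.png

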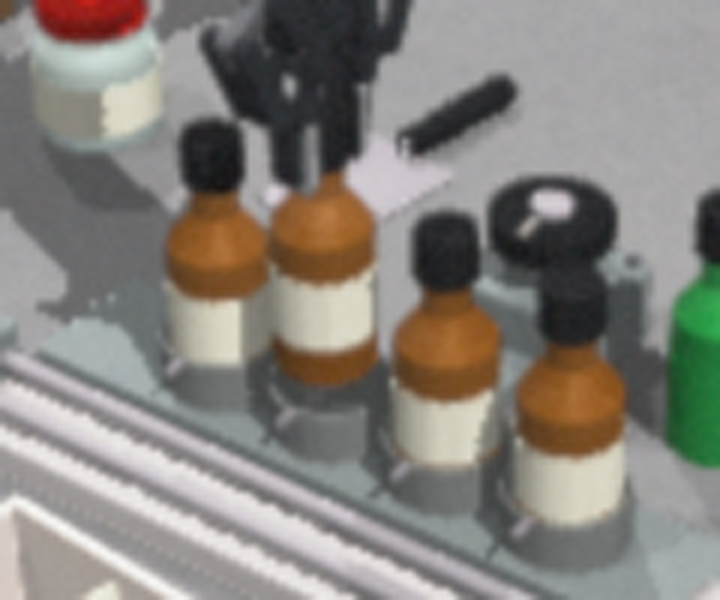

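View pics/d7.png

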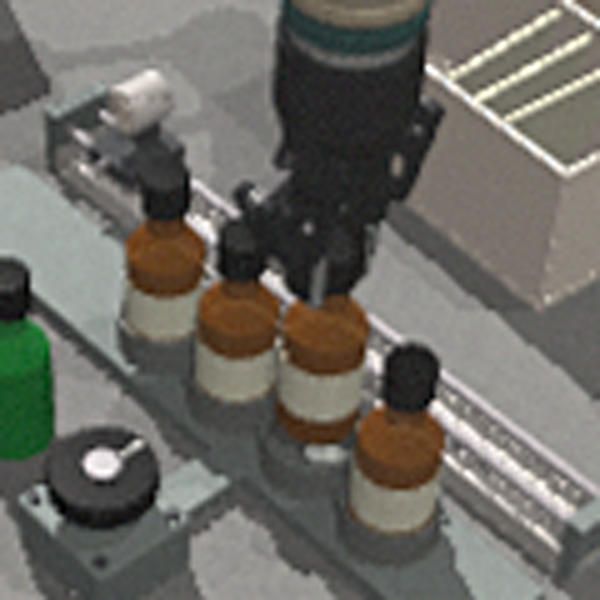

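View pics/w7.png

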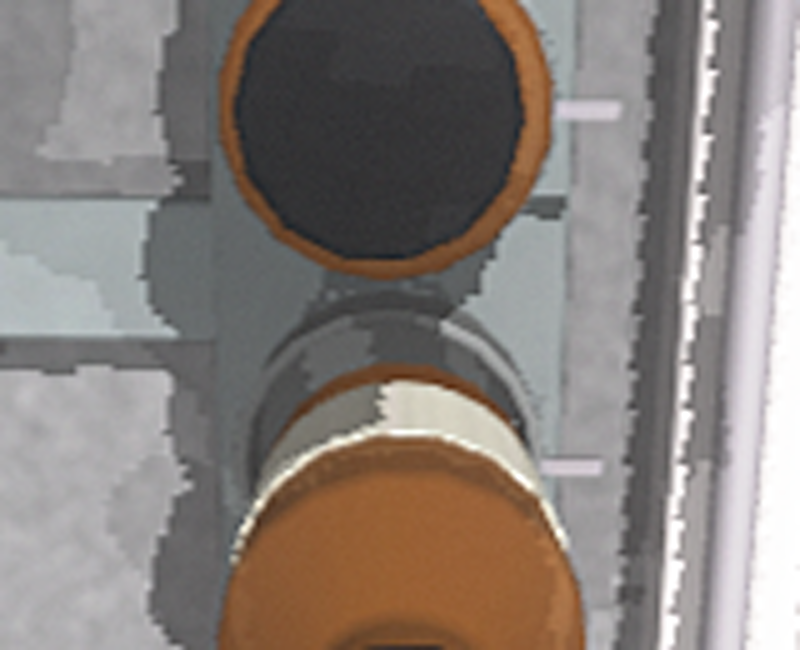

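```bash
python3 -m jog '[255,-0.14,0.5,-0.12,0,0,0, 255,-0.14,1,-0.12,0,0,0, 255,-0.14,1,-0.12,0,0,0, 255,-0.14,1,-0.12,0,0,0]';  python3 -c "
from h import *
S=get_state()
i=get_image('wrist');crop(i['color'],210,130,310,200,8,'pics/w8.png')
i=get_image('scene');crop(i['color'],200,190,250,230,14,'pics/s8.png')
i=get_image('side');crop(i['color'],265,170,325,220,12,'pics/d8.png')
print(S['position'],S['width'],rel([.6163,-.0208,.126],.085))"
```

```text
clock: 9.02
position: [0.6153, -0.0208, 0.1518]
ee_rot: [-0.521, 0.521, -0.478, 0.478]
contact_force: [-0.6, -0.1, -1.4]
width: 0.03
[ 0.615306  -0.0207553  0.1517573] 0.02996243846040564 (array([0.01, 2.6 , 0.09]), array([-0.  ,  0.02,  0.  ]))
```

View pics/s8.png

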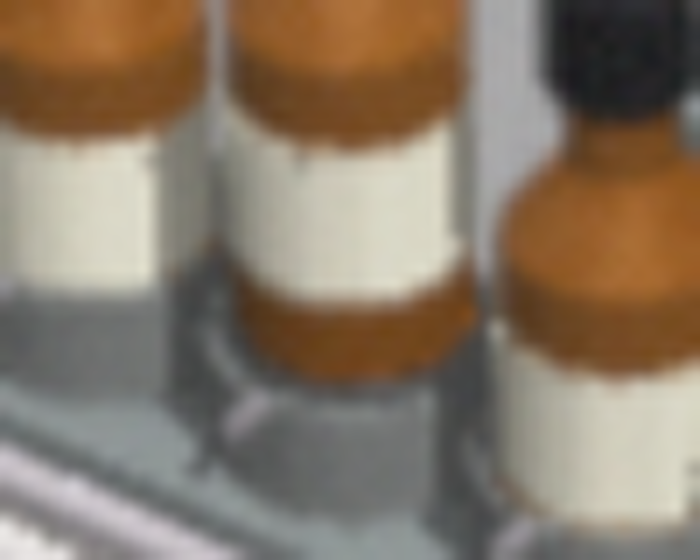

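View pics/d8.png

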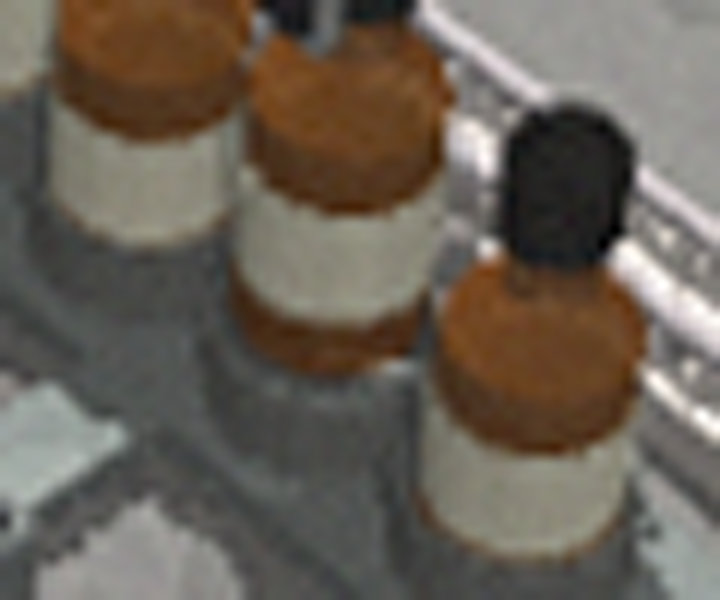

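View pics/w8.png

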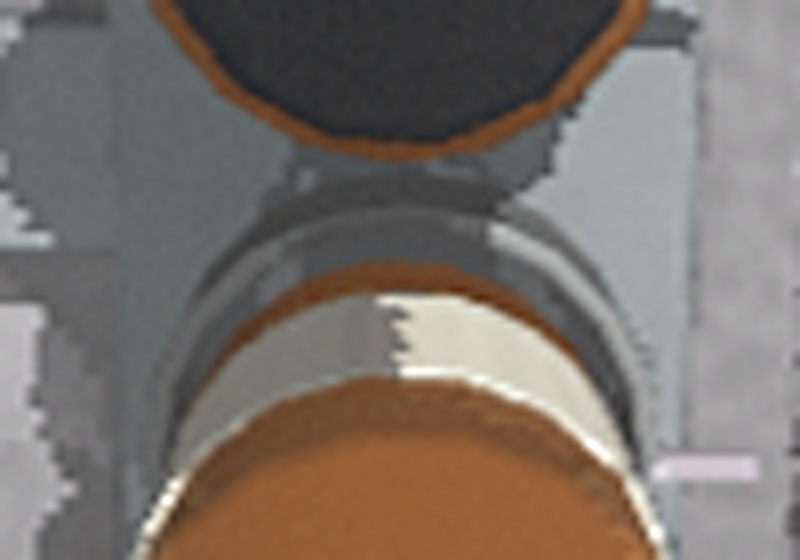

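```bash
python3 -c "
from h import *
np.set_printoptions(precision=4,suppress=True)
S=get_state();i=get_image('wrist')
f=lambda a,b:(210+a/8,130+b/8)
R=Rn.from_quat(np.roll(S['ee_rot'],-1)).as_matrix()
for n,p,z in [('base',(400,262),.0458),('inner',(400,212),.043),('outer',(400,190),.043),('tick',(655,467),.041),('bodyL',(140,555),.09),('rimL',(165,400),.043),('rimR',(640,400),.043)]:
  X=onz(i,f(*p),z,S);print(n,X,R.T@(X-S['position']))
"
```

```text
base [0.6137 0.0029 0.0458] [-0.0238  0.1062  0.0004]
inner [0.6133 0.0082 0.043 ] [-0.029   0.109   0.0004]
outer [0.6131 0.0107 0.043 ] [-0.0316  0.109   0.0004]
tick [ 0.6462 -0.02    0.041 ] [0.0019 0.111  0.0307]
bodyL [ 0.5905 -0.0198  0.09  ] [-0.0031  0.062  -0.0248]
rimL [ 0.5877 -0.0164  0.043 ] [-0.0069  0.109  -0.0272]
rimR [ 0.6432 -0.0115  0.043 ] [-0.0068  0.109   0.0285]
```

```bash
python3 -m jog '[255,-0.05,0.3,0.03,0,0,0, 255,-0.05,0.6,0.03,0,0,0, 255,-0.05,1,0.03,0,0,0, 255,-0.05,1,0.03,0,0,0, 255,-0.05,1,0.03,0,0,0]';  python3 -c "
from h import *
S=get_state()
i=get_image('wrist');crop(i['color'],210,130,310,200,8,'pics/w9.png')
i=get_image('scene');crop(i['color'],200,170,250,230,10,'pics/s9.png')"
```

```text
clock: 9.85
position: [0.6155, -0.0202, 0.1419]
ee_rot: [-0.521, 0.521, -0.478, 0.478]
contact_force: [-0.6, -0.3, -1.0]
width: 0.0297
```

View pics/w9.png

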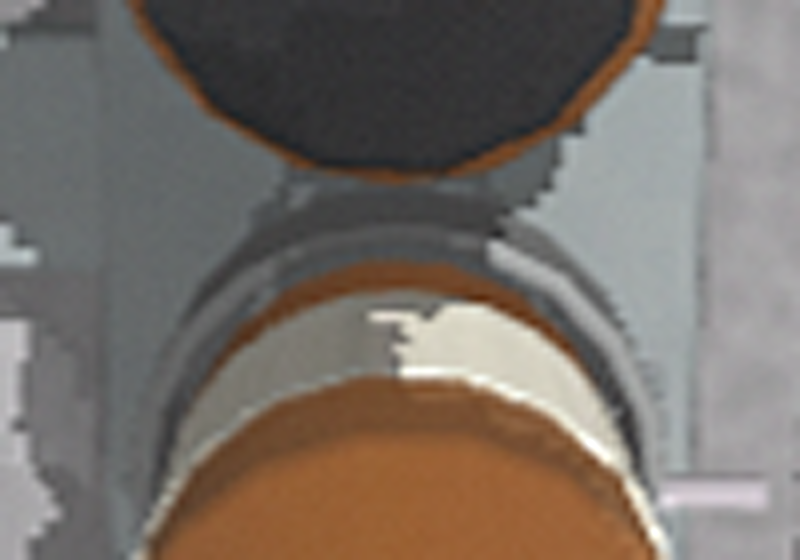

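View pics/s9.png

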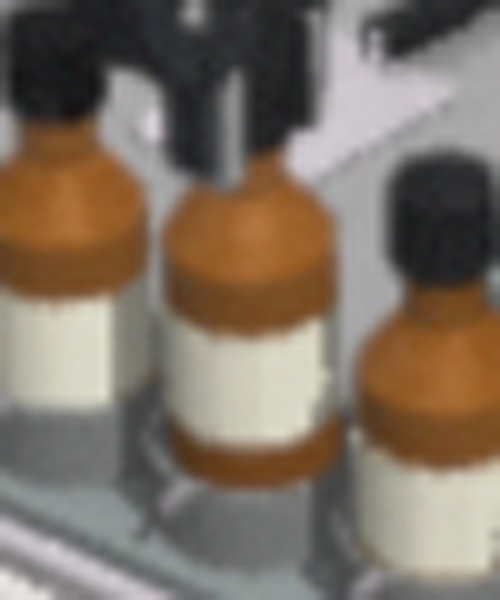

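```bash
python3 -m jog '[255,0,0.5,0,0,0,0, 255,0,1,0,0,0,0, 255,0,1.4,0,0,0,0, 255,0,1.5,0,0,0,0, 255,0,1.5,0,0,0,0]'
```

```text
clock: 10.58
position: [0.6155, -0.0202, 0.1268]
ee_rot: [-0.521, 0.521, -0.478, 0.478]
contact_force: [-0.0, -0.7, -0.8]
width: 0.0297
```

```bash
python3 -m jog '[255,0,0.1,0,0,0,0, 255,0,0.2,0,0,0,0, 255,0,0.2,0,0,0,0]'
```

```text
clock: 10.95
position: [0.6156, -0.0203, 0.1252]
ee_rot: [0.521, -0.521, 0.477, -0.478]
contact_force: [-0.5, -0.2, 0.1]
width: 0.0299
```

```bash
python3 -m jog '[255,0,0.1,0,0,0,0, 255,0,0.15,0,0,0,0, 255,0,0.15,0,0,0,0]';  python3 -c "
from h import *
i=get_image('scene');crop(i['color'],180,160,280,240,8,'pics/s10.png')"
```

```text
clock: 11.32
position: [0.6157, -0.0204, 0.1252]
ee_rot: [0.522, -0.521, 0.477, -0.478]
contact_force: [-2.2, -0.9, 7.7]
width: 0.0296
```

View pics/s10.png

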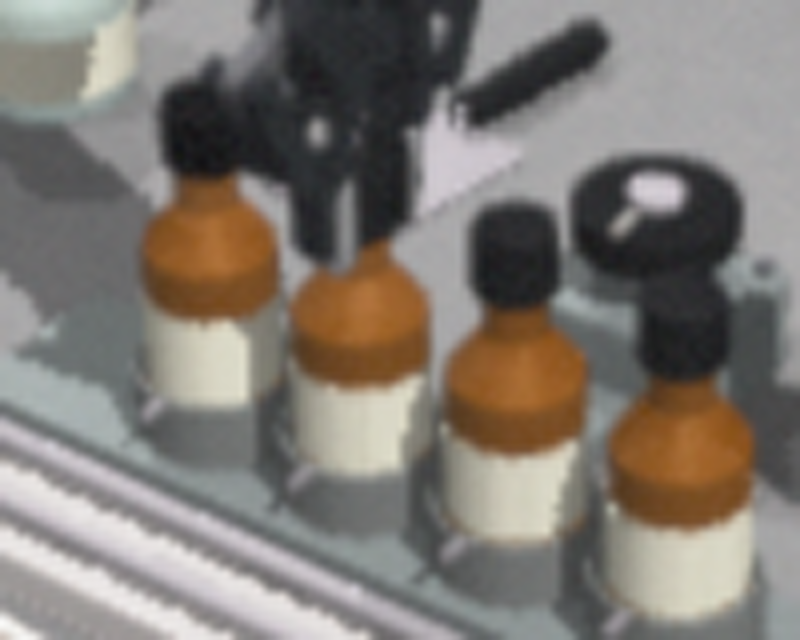

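The bottle is seated: contact came at the expected height, and its band and shoulder line up with its neighbours. Releasing.

```bash
python3 -m jog '[200,0,0,0,0,0,0, 120,0,0,0,0,0,0, 90,0,0,0,0,0,0, 90,0,0,0,0,0,0, 60,0,-3,0,0,0,0, 30,0,-8,0,0,0,0, 0,0,-13,0,0,0,0, 0,0,-13,0,0,0,0, 0,0,-13,0,0,0,0]';  python3 -c "
from h import *
S=get_state();print(S['position'],S['qpos'])
i=get_image('wrist');cv2.imwrite('pics/w11.png',i['color'])
i=get_image('scene');crop(i['color'],180,150,280,240,6,'pics/s11.png')
for a in (.0,1.,2.,3.): print(rel([.482,.005,.15],a,S))"
```

```text
clock: 12.5
position: [0.6151, -0.0201, 0.2528]
ee_rot: [-0.521, 0.522, -0.478, 0.477]
contact_force: [-0.1, 0.7, 0.4]
width: 0.0852
[ 0.61511806 -0.02013011  0.25281887] [-1.45665530e-01  3.27339709e-01  1.37654683e+00 -8.84529580e-05
  1.43852887e+00 -2.33282980e-01]
(array([ -3.67,  10.29, -13.03]), array([ 0.01,  0.63, -0.  ]))
(array([ -3.67,  10.29, -13.03]), array([ 0.01, -6.53, -0.  ]))
(array([ -3.67,  10.29, -13.03]), array([ 0.00e+00, -1.37e+01, -1.00e-02]))
(array([ -3.67,  10.29, -13.03]), array([-0.000e+00, -2.086e+01, -1.000e-02]))
```

View pics/s11.png

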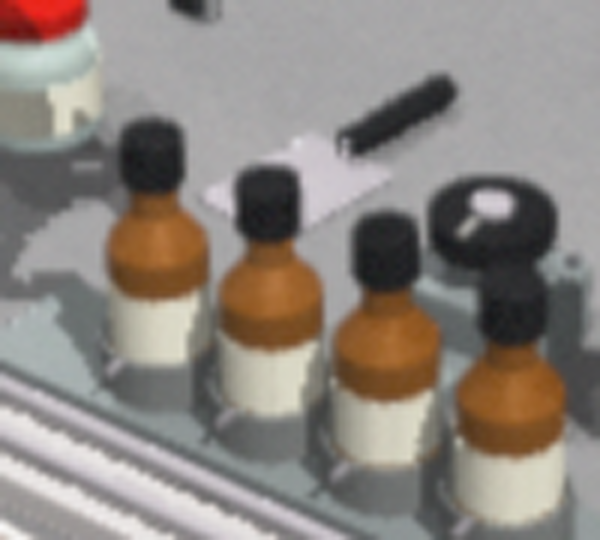

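View pics/w11.png

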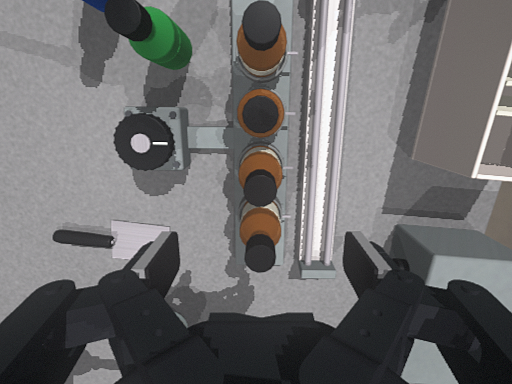

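```bash
python3 -c "
from h import *
np.set_printoptions(precision=4,suppress=True)
S=get_state();i=get_image('wrist')
crop(i['color'],90,90,210,190,6,'pics/w12.png')
g=cv2.cvtColor(i['color'],cv2.COLOR_BGR2GRAY)
m=(g<75).astype('uint8');m[:, :100]=0;m[:,185:]=0;m[:100]=0;m[185:]=0
for c in cv2.findContours(m,cv2.RETR_EXTERNAL,2)[0]:
  if cv2.contourArea(c)>500:
    e=cv2.fitEllipse(c);print(e,onz(i,e[0],.072,S),onz(i,e[0],.081,S))
"
```

```text
((146.7311248779297, 138.00624084472656), (57.42024230957031, 72.04167175292969), 42.889766693115234) [0.4804 0.0074 0.072 ] [0.484  0.0086 0.081 ]
```

View pics/w12.png

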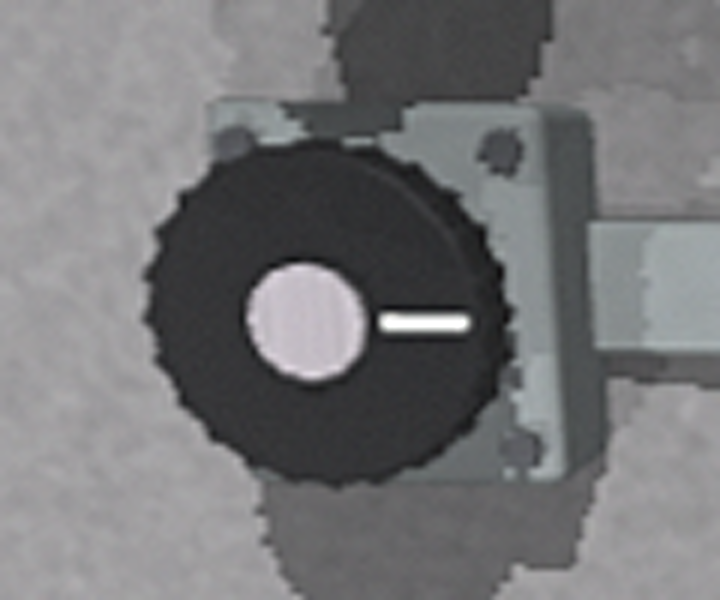

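```bash
python3 -c "
from h import *
S=get_state();i=get_image('wrist');X=onz(i,(142,143),.081,S);print(X)
print(rel([X[0],X[1],.22],.085,S))"
```

```text
[0.4785816 0.0025516 0.081    ]
(array([ -3.44,   3.2 , -13.34]), array([ 0.02,  0.02, -0.01]))
```

```bash
python3 -m jog '[0,-3.4,2,-13.3,0,-1.3,0, 0,-3.4,3,-13.3,0,-2.6,0, 0,-3.4,3.2,-13.3,0,-3.9,0, 0,-3.4,3.2,-13.3,0,-5.2,0, 0,-3.4,3.2,-13.3,0,-6.5,0, 0,-3.4,3.2,-13.3,0,-7.8,0, 0,-3.4,3.2,-13.3,0,-9.1,0, 0,-3.4,3.2,-13.3,0,-10.4,0, 0,-3.4,3.2,-13.3,0,-11.7,0, 0,-3.4,3.2,-13.3,0,-13,0, 0,-3.4,3.2,-13.3,0,-14.3,0, 0,-3.4,3.2,-13.3,0,-15.6,0]' && python3 -m jog '[0,0,0,0,0,-1.3,0, 0,0,0,0,0,-1.3,0, 0,0,0,0,0,-1.3,0]';  python3 -c "
from h import *
S=get_state();print(S['position'],S['qpos'])
i=get_image('wrist');cv2.imwrite('pics/w13.png',i['color']);crop(i['color'],190,110,330,250,4,'pics/w13a.png')"
```

```text
clock: 14.2
position: [0.4795, 0.0021, 0.2205]
ee_rot: [0.664, -0.664, -0.242, 0.243]
contact_force: [-0.7, -0.7, -0.3]
width: 0.0855
clock: 14.58
position: [0.4798, 0.0021, 0.2209]
ee_rot: [0.641, -0.641, -0.299, 0.3]
contact_force: [0.2, 0.6, -0.2]
width: 0.0858
[0.47980761 0.00205106 0.22092928] [-1.40811015e-01  1.39183207e-01  1.71305776e+00 -8.59000715e-05
  1.29030175e+00 -2.58547382e+00]
```

View pics/w13.png

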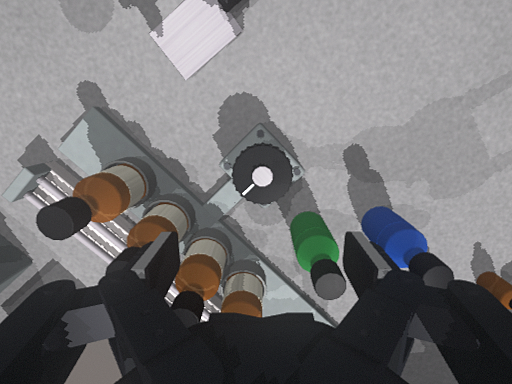

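View pics/w13a.png

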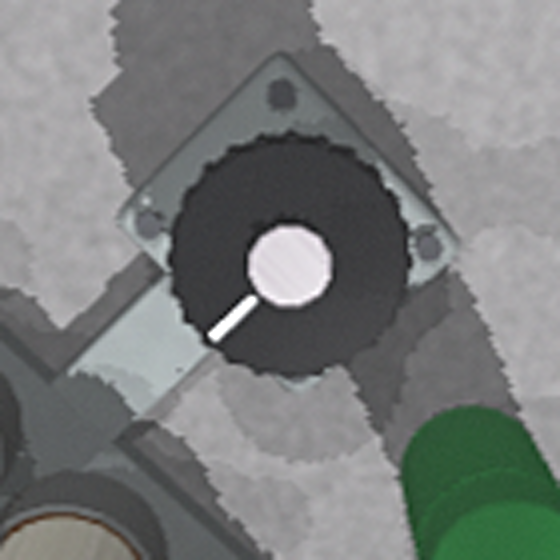

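```bash
python3 -c "
from h import *
S=get_state();i=get_image('wrist')
for p,z in[((262.5,173.75),.079),((262.5,176.3),.083)]:
  X=onz(i,p,z,S);print(X)
X=onz(i,(262.5,174),.079,S)
yaw=np.arctan2(*Rn.from_quat(np.roll(S['ee_rot'],-1)).as_matrix()[[1,0],2]);print(yaw,rel([X[0],X[1],.056],yaw,S))"
```

```text
[0.47717003 0.00161852 0.079     ]
[0.47835221 0.00299492 0.083     ]
2.445216114067365 (array([-0.17, 16.51,  0.17]), array([-0.,  0., -0.]))
```

```bash
python3 -m jog '[0,-0.1,6,0.15,0,0,0, 0,-0.1,11,0.15,0,0,0, 0,-0.1,15,0.15,0,0,0, 0,-0.1,16.7,0.15,0,0,0, 0,-0.1,16.7,0.15,0,0,0]' 40
```

```text
clock: 15.3
position: [0.4771, 0.0023, 0.0532]
ee_rot: [0.641, -0.64, -0.299, 0.301]
contact_force: [0.7, 0.2, 0.9]
width: 0.0854
```

```bash
python3 -m jog '[60,0,0,0,0,0,0, 120,0,0,0,0,0,0, 255,0,0,0,0,0,0, 255,0,0,0,0,0,0, 255,0,0,0,0,0,0]' 40
```

```text
clock: 15.92
position: [0.4787, 0.0025, 0.0558]
ee_rot: [-0.64, 0.641, 0.3, -0.299]
contact_force: [-1.6, 1.7, 6.3]
width: 0.0629
```

```bash
python3 -m jog '[255,0,0,0,0,1,0, 255,0,0,0,0,2,0, 255,0,0,0,0,3,0, 255,0,0,0,0,4,0, 255,0,0,0,0,4,0]';python3 -c "
from h import *
print(get_state()['qpos'],get_state()['moment'])
i=get_image('side');crop(i['color'],190,60,390,260,3,'pics/d14.png')"
```

```text
clock: 16.55
position: [0.4794, 0.0016, 0.0558]
ee_rot: [-0.697, 0.699, 0.113, -0.111]
contact_force: [-1.6, -1.7, 6.1]
width: 0.0626
[-1.41308192e-01  3.05779305e-01  1.96345571e+00 -1.19195569e-03
  8.69214843e-01 -2.03022961e+00] [-0.14414178  0.28424818 -0.10462051]
```

View pics/d14.png

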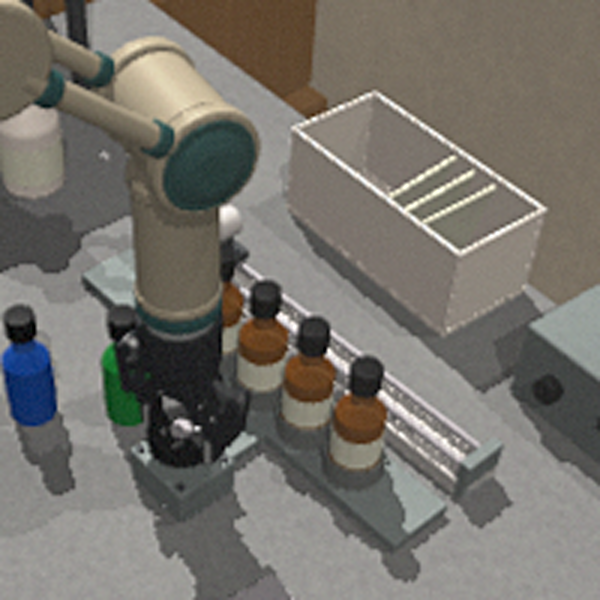

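The lamp moves with the wheel and the forces stay low, so I keep turning.

```bash
python3 -m jog '[255,0,0,0,0,1.2,0, 255,0,0,0,0,2.4,0, 255,0,0,0,0,3.6,0, 255,0,0,0,0,4.8,0, 255,0,0,0,0,6,0, 255,0,0,0,0,7.2,0, 255,0,0,0,0,8.4,0, 255,0,0,0,0,9.6,0, 255,0,0,0,0,10.8,0, 255,0,0,0,0,12,0, 255,0,0,0,0,12,0]'
```

```text
clock: 17.98
position: [0.4778, -0.0012, 0.0557]
ee_rot: [-0.549, 0.553, -0.441, 0.444]
contact_force: [-5.1, -11.8, 8.5]
width: 0.0626
```

```bash
python3 -m jog '[255,0,0,0,0,1.2,0, 255,0,0,0,0,2.4,0, 255,0,0,0,0,3.6,0, 255,0,0,0,0,4.8,0, 255,0,0,0,0,6,0, 255,0,0,0,0,7.2,0, 255,0,0,0,0,8.4,0, 255,0,0,0,0,9.6,0, 255,0,0,0,0,10.8,0, 255,0,0,0,0,12,0, 255,0,0,0,0,12,0, 255,0,0,0,0,12,0]';python3 -c "
from h import *
print(get_state()['qpos'],get_state()['moment'])
i=get_image('side');crop(i['color'],190,60,390,260,3,'pics/d15.png')
i=get_image('scene');crop(i['color'],180,150,330,290,5,'pics/s15.png')"
```

```text
clock: 19.48
position: [0.475, 0.0007, 0.0557]
ee_rot: [-0.037, 0.042, -0.705, 0.707]
contact_force: [-9.1, -6.3, 14.3]
width: 0.0629
[-0.14220141  0.30434423  1.96614717 -0.00497009  0.87617911  1.31994779] [-0.79557537  1.42752305 -0.14463998]
```

View pics/s15.png

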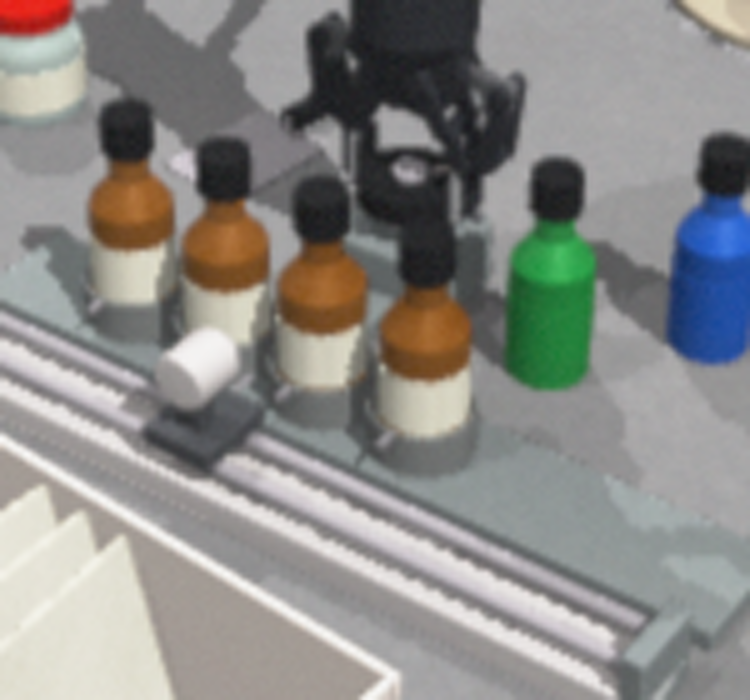

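View pics/d15.png

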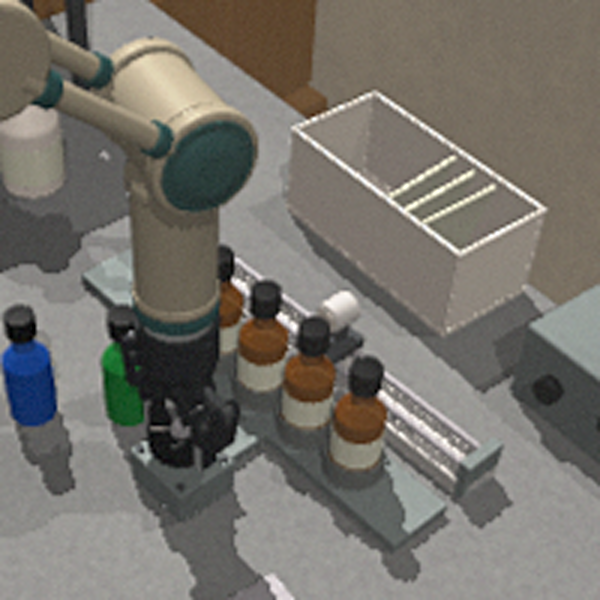

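```bash
python3 -m jog '[255,0,0,0,0,1,0, 255,0,0,0,0,2,0, 255,0,0,0,0,3,0, 255,0,0,0,0,4,0, 255,0,0,0,0,5,0, 255,0,0,0,0,6,0, 255,0,0,0,0,6,0, 255,0,0,0,0,6,0]';python3 -c "
from h import *
S=get_state();print(S['qpos'],S['moment'])
i=get_image('scene');crop(i['color'],180,180,280,260,8,'pics/s16.png')
i=get_image('wrist');cv2.imwrite('pics/w16.png',i['color'])"
```

```text
clock: 20.58
position: [0.4756, 0.0023, 0.0557]
ee_rot: [0.253, -0.25, -0.66, 0.661]
contact_force: [-7.4, -0.4, 13.6]
width: 0.0631
[-1.41096594e-01  3.04384066e-01  1.96593624e+00 -7.47217145e-04
  8.75342392e-01  2.15773281e+00] [ 0.07125403  1.13342343 -0.13413867]
```

View pics/s16.png

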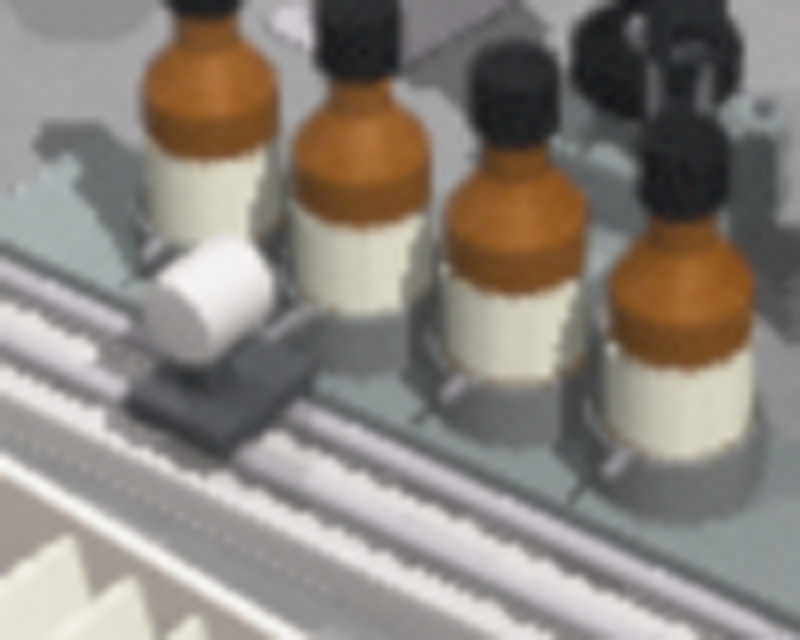

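View pics/w16.png

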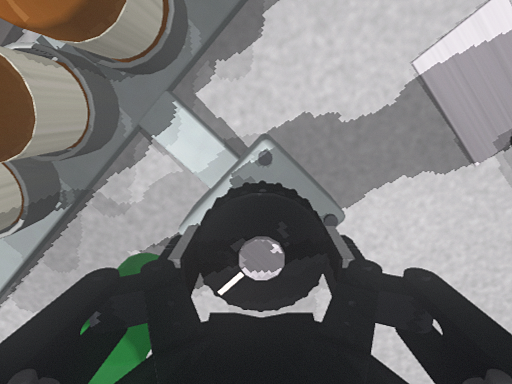

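```bash
python3 -m jog '[180,0,0,0,0,0,0, 60,0,0,0,0,0,0, 0,0,0,0,0,0,0, 0,0,0,0,0,0,0, 0,0,0,0,0,0,0, 0,0,-5,0,0,0,0, 0,0,-11,0,0,0,0, 0,0,-17,0,0,0,0, 0,0,-19.5,0,0,0,0, 0,0,-19.5,0,0,0,0]';python3 -c "
from h import *
S=get_state();R=Rn.from_quat(np.roll(S['ee_rot'],-1)).as_matrix();yaw=np.arctan2(R[1,2],R[0,2]);print(yaw,S['position'],rel([.593,.028,.25],yaw,S))
i=get_image('wrist');c=np.array(i['tool_from_camera'])[:3,3];print(np.array([.593,.028,.25])+R@c)
cv2.imwrite('pics/w17.png',i['color'])"
```

```text
clock: 21.92
position: [0.4797, 0.0021, 0.2514]
ee_rot: [-0.25, 0.254, 0.661, -0.66]
contact_force: [0.4, 0.1, -0.3]
width: 0.0853
-2.2998360754564517 [0.47973638 0.00209133 0.25143571] (array([-6.72,  0.2 , -9.48]), array([ 0.02, -0.  , -0.03]))
[ 0.64476437 -0.01623816  0.39257733]
```

View pics/w17.png

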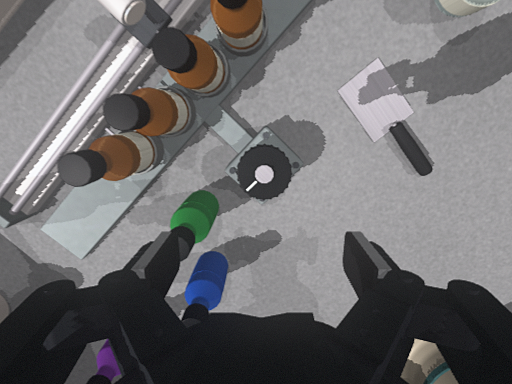

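```bash
python3 -m jog '[0,-3,0.1,-4.5,0,0,0, 0,-6.7,0.1,-9.5,0,0,0, 0,-6.7,0.1,-9.5,0,0,0, 0,-6.7,0.1,-9.5,0,0,0, 0,-6.7,0.1,-9.5,0,0,0]';python3 -c "
from h import *
import pickle
S=get_state();i=get_image('wrist');pickle.dump((S,i),open('w18.pkl','wb'));print(S['position'],S['qd'].round(3))
cv2.imwrite('pics/w18.png',i['color']);print(pxw(i,[.6466,-.019,.041],S))
crop(i['color'],210,60,310,140,8,'pics/w18a.png')"
```

```text
clock: 22.6
position: [0.5899, 0.0282, 0.2477]
ee_rot: [0.253, -0.252, -0.66, 0.661]
contact_force: [-0.2, -0.4, 0.3]
width: 0.0854
[0.58993741 0.02824874 0.24769192] [-0.005 -0.016 -0.01   0.002 -0.003  0.001]
[260.1207754  105.17628783]
```

View pics/w18.png

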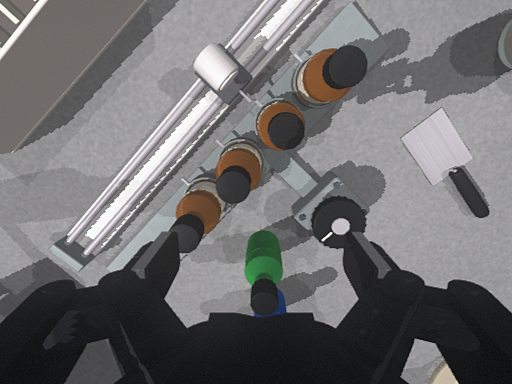

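View pics/w18a.png

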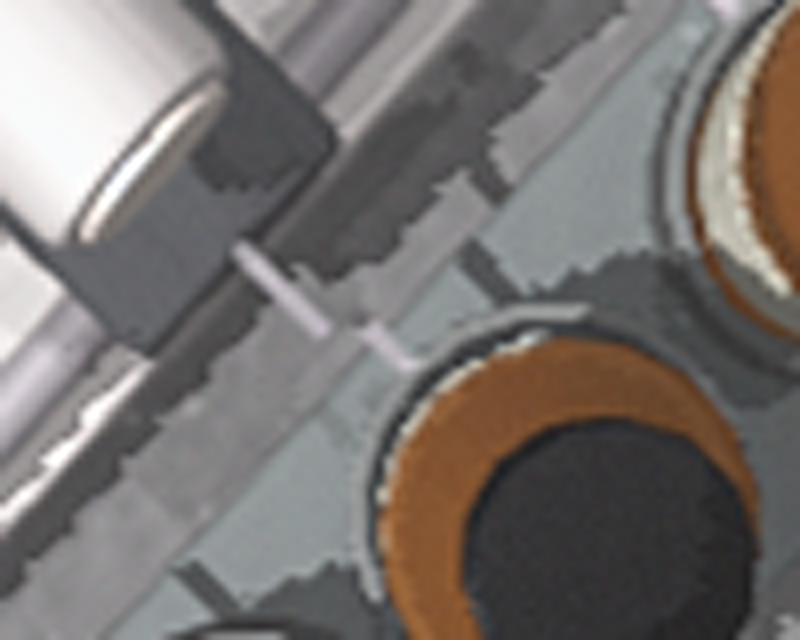

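```bash
python3 -c "
import pickle
from h import *
S,i=pickle.load(open('w18.pkl','rb'))
f=lambda p:(210+p[0]/8,60+p[1]/8)
n=np.array([np.cos(.083),np.sin(.083),0]);u=np.array([-n[1],n[0],0])
for z in (.041,.043):
  for p in[(368,327),(390,347),(412,366)]:
    X=onz(i,f(p),z,S);print('tick',z,p,X,(X@u).round(4),(X@n).round(4))
for p in[(325,330),(282,290),(242,248)]:
  X=onz(i,f(p),.05,S);print('ptr',X,(X@u).round(4),(X@n).round(4))
S,i=pickle.load(open('w2.pkl','rb'));f=lambda p:(200+p[0]/4,50+p[1]/4)
for p,z in[((353,476),.042),((390,476),.042),((360,250),.042),((400,251),.042)]:
    X=onz(i,f(p),z,S);print('w2',X,(X@u).round(4),(X@n).round(4))
print('cupc',np.array([.6165,-.0208,0])@u)
"
```

```text
tick 0.041 (368, 327) [ 0.65361714 -0.01861545  0.041     ] -0.0727 0.6498
tick 0.041 (390, 347) [ 0.64925938 -0.01915833  0.041     ] -0.0729 0.6454
tick 0.041 (412, 366) [ 0.64498907 -0.01980064  0.041     ] -0.0732 0.6411
tick 0.043 (368, 327) [ 0.65355492 -0.01860111  0.043     ] -0.0727 0.6498
tick 0.043 (390, 347) [ 0.64922215 -0.01914088  0.043     ] -0.0729 0.6454
tick 0.043 (412, 366) [ 0.64497632 -0.0197795   0.043     ] -0.0732 0.6411
ptr [ 0.65723947 -0.01356091  0.05      ] -0.068 0.6539
ptr [ 0.66555651 -0.01264293  0.05      ] -0.0678 0.6622
ptr [ 0.67370525 -0.01224674  0.05      ] -0.0681 0.6704
w2 [ 0.6520351  -0.08741358  0.042     ] -0.1412 0.6425
w2 [ 0.66364348 -0.08642825  0.042     ] -0.1411 0.6542
w2 [ 0.64646939 -0.0189819   0.042     ] -0.0725 0.6427
w2 [ 0.65838261 -0.01825886  0.042     ] -0.0728 0.6546
cupc -0.07183916464035339
```

```bash
python3 -c "
from h import *
S=get_state();R=Rn.from_quat(np.roll(S['ee_rot'],-1)).as_matrix();yaw=np.arctan2(R[1,2],R[0,2]);print(yaw,S['position'],rel([.477,.001,.054],yaw,S))"
```

```text
-2.3004104072543248 [0.5901567  0.02820708 0.2482513 ] (array([ 6.61, 19.44,  9.56]), array([-0.01, -0.  ,  0.  ]))
```

```bash
python3 -m jog '[0,4,0,5,0,0,0, 0,6.6,0,9.5,0,0,0, 0,6.6,0,9.5,0,0,0, 0,6.6,4,9.5,0,0,0, 0,6.6,9,9.5,0,0,0, 0,6.6,14,9.5,0,0,0, 0,6.6,18,9.5,0,0,0, 0,6.6,19.4,9.5,0,0,0, 0,6.6,19.4,9.5,0,0,0, 0,6.6,19.4,9.5,0,0,0]'; python3 -c "
from h import *
S=get_state();R=Rn.from_quat(np.roll(S['ee_rot'],-1)).as_matrix();yaw=np.arctan2(R[1,2],R[0,2]);print(rel([.477,.001,.054],yaw,S))"
```

```text
clock: 23.9
position: [0.4807, 0.0013, 0.0559]
ee_rot: [-0.251, 0.253, 0.661, -0.66]
contact_force: [-0.9, 0.7, -0.4]
width: 0.0854
(array([0.26, 0.19, 0.28]), array([ 0.01, -0.  , -0.02]))
```

```bash
python3 -m jog '[60,0,0,0,0,0,0, 120,0,0,0,0,0,0, 255,0,0,0,0,0,0, 255,0,0,0,0,0,0, 255,0,0,0,0,0,0]' 40;python3 -c "
from h import *
S=get_state();print(S['qpos'])"
```

```text
clock: 24.52
position: [0.4784, -0.0001, 0.056]
ee_rot: [0.251, -0.252, -0.66, 0.662]
contact_force: [-3.7, -5.8, 8.3]
width: 0.0628
[-0.14314107  0.30566797  1.96262561 -0.00463094  0.87310651  2.15783245]
```

```bash
python3 -m jog '[255,0,0,0,0,0.3,0, 255,0,0,0,0,0.66,0, 255,0,0,0,0,0.66,0, 255,0,0,0,0,0.66,0]';python3 -c "
from h import *
S=get_state();print(S['qpos'])"
```

```text
clock: 25.02
position: [0.4783, -0.0002, 0.0561]
ee_rot: [0.281, -0.282, -0.647, 0.65]
contact_force: [-6.2, -6.8, 9.0]
width: 0.0628
[-0.1433077   0.30559402  1.9626594  -0.00471838  0.8732637   2.25050083]
```

```bash
python3 -m jog '[180,0,0,0,0,0,0, 60,0,0,0,0,0,0, 0,0,0,0,0,0,0, 0,0,0,0,0,0,0, 0,0,0,0,0,0,0, 0,0,-5,0,0,0,0, 0,0,-11,0,0,0,0, 0,0,-17,0,0,0,0, 0,-4,-19.4,-6,0,0,0, 0,-6.6,-19.4,-9.5,0,0,0, 0,-6.6,-19.4,-9.5,0,0,0, 0,-6.6,-19.4,-9.5,0,0,0]';python3 -m jog '[0,0,0,0,0,0,0, 0,0,0,0,0,0,0]'; python3 -c "
from h import *
import pickle
S=get_state();i=get_image('wrist');pickle.dump((S,i),open('w19.pkl','wb'));print(S['position'],S['qd'].round(3))
print(pxw(i,[.6466,-.019,.041],S))
crop(i['color'],210,60,310,140,8,'pics/w19a.png');cv2.imwrite('pics/w19.png',i['color'])"
```

```text
clock: 26.52
position: [0.5925, 0.0182, 0.2473]
ee_rot: [0.283, -0.281, -0.648, 0.649]
contact_force: [-0.2, 0.2, 0.2]
width: 0.0851
clock: 26.78
position: [0.5925, 0.0179, 0.2487]
ee_rot: [0.282, -0.282, -0.648, 0.648]
contact_force: [-0.1, -0.9, -0.0]
width: 0.0852
[0.59246594 0.01787864 0.24866135] [-0.     0.003 -0.008 -0.001 -0.    -0.001]
[250.55955144 113.72752497]
```

View pics/w19a.png

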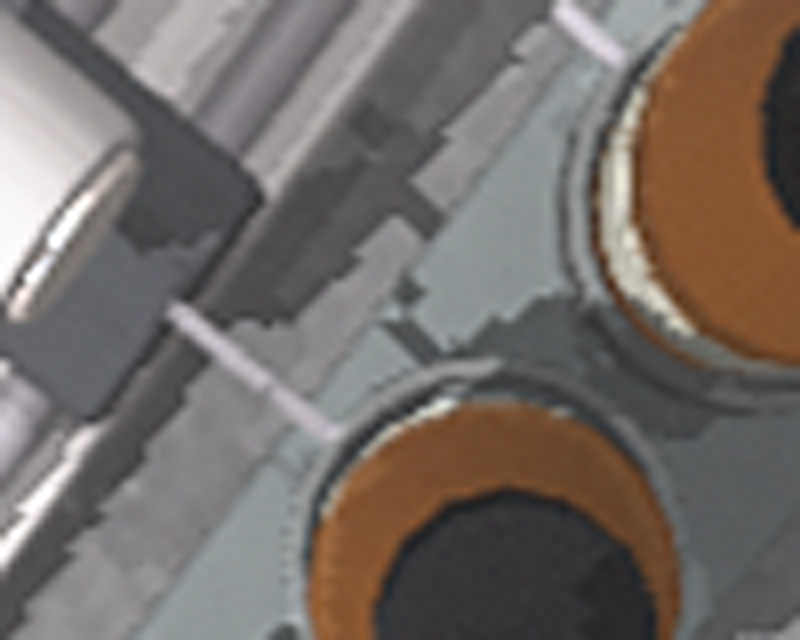

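View pics/w19.png

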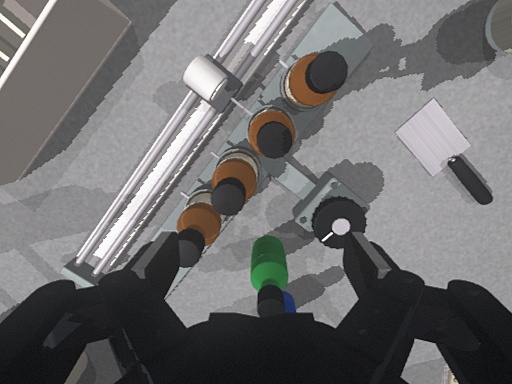

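Pointer and tick now form one continuous line, from (175,310) to (335,435) in the crop. I'll check this numerically and take a final scene view.

```bash
python3 -c "
import pickle
from h import *
S,i=pickle.load(open('w19.pkl','rb'))
f=lambda p:(210+p[0]/8,60+p[1]/8)
n=np.array([np.cos(.083),np.sin(.083),0]);u=np.array([-n[1],n[0],0])
for p,z in[((285,396),.042),((332,433),.042),((262,380),.05),((178,310),.05)]:
    X=onz(i,f(p),z,S);print(X.round(4),(X@u).round(4),(X@n).round(4))
s=get_image('scene');crop(s['color'],130,140,430,310,2.6,'pics/s20.png')
d=get_image('side');crop(d['color'],190,60,390,260,3,'pics/d20.png')
"
```

```text
[ 0.6543 -0.0186  0.042 ] -0.0728 0.6505
[ 0.6454 -0.0195  0.042 ] -0.0729 0.6416
[ 0.658  -0.0183  0.05  ] -0.0728 0.6543
[ 0.6737 -0.0172  0.05  ] -0.073 0.6699
```

View pics/s20.png

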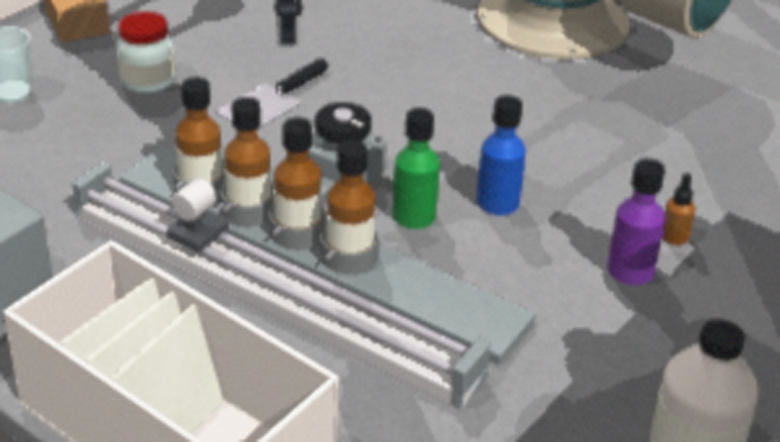

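View pics/d20.png

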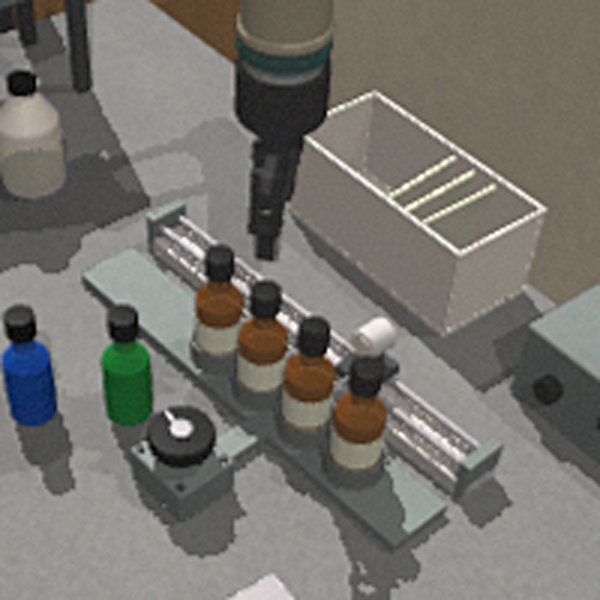

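Pointer and tick agree to about 0.1 mm along the row, all four bottles stand upright in their cups, and the arm is clear of everything.

```bash
python3 -c "
from rig import sign_off
print(sign_off())"
```

```text
the job is handed in; nothing more can be done
None
```

The job is handed in at about 27 s of the 70 s allowed; no verdict was reported.

- **Bottle:** I gripped the spare by its cap, carried it over the row and lowered it into the empty cup, second from the -y end. Floor contact came at the expected height with about 8 N, and I released it only then.
- **Lamp:** I turned the wheel about 4.74 rad in one grip, which left the pointer 5.0 mm short of the tick. A regrasp and 0.09 rad more closed the gap.

**Last checks:**
- The pointer and tick agree to about 0.2 mm along the row in the wrist view. The calibration itself is only good to about 2 mm.
- The scene and side views show all four bottles upright in their cups. The bystanders and look-alikes in view look undisturbed, and the open gripper is clear at a height of about 0.25 m.

**Disagreements:**
- The side and scene cameras differed by 2–3 mm on the cup position just before insertion. I went by the wrist view, and the bottle went in without side contact.
- My first wheel-centre estimate was 1–4 mm off, which put side forces of about 10–13 N on the wrist while turning.

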